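# Lock a candle jar down in the labelling jig

## Robot

A 6-joint arm with a two-finger parallel gripper is mounted at the origin on the work surface. World frame = base frame: x ahead of the robot, y to its left, z up, the work surface at z = 0. Lengths are in m, angles in degrees, forces in N, time in s.
With the tool pointing down it reaches from about 0.375 to 0.9 m from the base axis. Payload 3.1 kg.
Tool frame: the origin (TCP) lies at the very end of the fingers, on their centre line; the grasp point (between the pads) lies 19 mm behind it; z points along the fingers, y is the line along which they close (so a half turn about z gives the same grasp; the last joint's range is limited). The gripper opens to 87 mm and grips with 3 to 60 N. Pads are 19 mm wide; open, the fingers measure 117 mm over their backs; the gripper's body (75 mm by 190 mm) begins 51 mm behind the grasp point.
Start: joints at [66.664, 30.224, 82.088, -0, 67.689, -10.227], TCP at [0.142, 0.609, 0.188] pointing down, gripper open.
Joint ranges: [-176.69, 176.69], [-43.24, 126.21], [12.49, 139.97], [-82, 262], [0, 151.66], [-163.58, 163.58]. Speed limits (degrees/s): [159.86, 159.86, 180, 180, 180, 180].

## Interface

Orientations are given as a 3x3 rotation matrix whose columns are the frame's x, y, z axes.
In Python, from rig import bot gives the robot as it stands.
- The arm moves only by the tool move_arm, never from a script. Its argument "increments" is a list of rows, each an object with "xyz": the shift along the tool's x, y, z in mm, a list of three; "roll": the turn about the tool's z in rad; "grip": the opening in per cent of the stroke, from 0 (shut) to 100 (fully open). A call has 1 to 5 rows; each row shifts and turns the commanded pose from where the row before left it, along the tool's axes as they then stand; what a row does not reach is not made up. A row lasts 1/12 s, in which the tool goes at most 41.7 mm and 7.16 degrees, less where a joint would pass 70% of its speed; a pose out of reach is approached as far as the arm can. A call is refused whole if a number of a shift passes 41.7 or a number of a turn 0.125, either way. A call with a gripper value outside its range is refused whole. The fingers move at their own pace and stop on an object; the grip force is fixed at half the most. Time passes only in rows, so rows that do not move let the fingers close. It gives the time, the measured TCP pose, the force, the opening and the grip force at its end, in the units of the state.
- bot.read_state(): the state, without advancing time (a new reading comes with each control period).
- bot.capture(name): name is "scene" or "side" or "wrist"; returns (picture, depth): 420x560x3 uint8, red, green, blue; 420x560 float32, m along the optical axis (not along the pixel's ray), 0 where there is no reading.
- bot.camera_model(name): a dict with "intrinsics" (3x3 intrinsics, pixels), "rvec" (rotation vector, rad) and "tvec" (3), from world to camera coordinates, as OpenCV has them; the wrist camera has in their place "tool_from_camera" (4x4, takes a point from camera to tool coordinates, whose origin is the TCP and whose axes are the flange's). Camera axes: x right, y down, z forward; pixel columns grow to the right and rows downward; lengths in m; the calibration is good to about 2 mm. The wrist camera is an equidistant fisheye: a pixel r from the principal point sees the ray r / f radians off the axis. A picture is of the moment at which its call begins: read the wrist's pose just before it. camera_model takes no time and is no camera call.
- bot.hand_in(): hands the job in; it is judged then, once.
Trained networks look in the newest picture that a camera, given by its name, has taken for a name from the list of things; names that differ only in an ending like _2 or _b are one class to them, and where a whole thing is asked for, a point or a joint stands for the part that bears it (a point fixed in the world has none). Each returns a list of dicts, best first, with "conf" (0 to 1); they miss things now and then, are a little off and sometimes report something else, mostly with a low value. They report only what shows in the picture. A call takes as long as a camera call. They do not tell look-alikes from the thing itself.
- bot.spot_in(label, camera): "at" ([x, y, z] in m, in the coordinates of the camera as it stood for that picture, good to about 4 mm: the middle of the surface that is visible of it).
- bot.trace(label, camera): "mask" (420x560 bool, what is visible of it).
The state is a dict: "time_s": time; "joint_positions": joint angles; "qvel": joint speeds; "tau": joint torques, N m; "position": TCP position; "tcp_rot": TCP orientation; "force": force on the tool from outside, world axes, zero at the start; "moment": the same for the moment, N m; "opening": opening from 0.0 (shut) to 1.0 (fully open); "grasp_force": force on a finger pad.
Only numpy, scipy, OpenCV 4.12 (cv2) and the standard library are available. Lean on these libraries where they do the work, as an engineer would, in place of code of your own. Each camera call takes 0.05 s, during which the arm holds its last target. There are 200 camera calls.

## Task

Stand the black candle jar upright in the middle of the labelling jig's green sprung platform and press jar and platform down together until the orange catch snaps over and keeps the platform down, then let go. Leave the white candle and the amber jar where they stand, and do not push the platform down without the jar.

Things in the scene. Friction and masses are not known exactly. Their poses are not given: they have to be found in the camera images.
- black_jar_mid (a point): Centre, half-way up (39 mm above its underside), of the black candle jar: black glass with a black lid, an upright solid cylinder 60 mm in diameter and 78 mm high, about 0.25 kg, standing loose on the table. z is its long axis. It is the one to load.
- platform_top (a point): Top centre of the jig's flat green platform (90 mm across), z up, x towards the orange catch. Sprung: top 95 mm above the table, sinks 34 mm at most (about 12 N). Pushed 28 to 32 mm down and held there 0.5 s, it is caught; let go, it stays 24 mm down, else it rises again. Jig is fixed: catch at x 55 to 130, 62 mm high; base x -65 to 135, y -100 to 60; label roll at x 85, y -72, 74 mm high.
- white_candle_mid (a point): Centre, half-way up (39 mm above its underside), of a bystander: an open clear glass with white wax, 60 mm in diameter and 78 mm high, loose on the table. To be left alone.
- amber_jar_mid (a point): Centre, half-way up (39 mm above its underside), of a bystander: an amber glass jar with a light wooden lid, 60 mm in diameter and 78 mm high, loose on the table. To be left alone.
There are look-alikes about, which are no part of the job. Several things look just like the part that bears black_jar_mid: the one meant starts farthest to the robot's right.

How it is judged:
By the outcome, as a careful person would: the job done as asked, in the order asked, and still so for the second after the job is handed in, with the robot touching nothing.
It also fails if it takes over 40 s, if anything falls off the work surface, if the arm or the gripper's body presses on something with over 40 N, if the wrist force passes 120 N, or if a joint passes its speed limit or range.

## Working session

There is one attempt and no reset: what is moved stays moved. The work goes in short steps, Python scripts to look and compute and a tool call to move; the robot and the scene stay as the last step left them, time stands still between calls to the robot, and variables do not carry over. Pictures are saved under pics/ and viewed, at most 10 in all, crops included, and the job is handed in when it is done.

Besides the shell and the picture viewer there is one more tool, called after "Call:" as name(argument=value, ...), one argument or row to a line, values as JSON. move_arm: Moves the arm, as the interface text tells. Its arguments: {"type":"object","properties":{"increments":{"type":"array"}},"required":["increments"]}

```bash
mkdir -p pics; cat > h.py <<'E'
import numpy as np, cv2
from rig import bot
def toworld(c,p):
    m=bot.camera_model(c); R=cv2.Rodrigues(np.array(m["rvec"],float))[0]
    return (np.asarray(p)-np.array(m["tvec"]).ravel())@R
E
python3 - <<'E'
from h import *
ims=[]
for c in ("scene","side"):
    im,d=bot.capture(c); cv2.imwrite(f"pics/{c}1.png",im[:,:,::-1])
    for l in ("black_jar_mid","platform_top","white_candle_mid","amber_jar_mid"):
        for r in bot.spot_in(l,c): print(c,l,round(r["conf"],2),toworld(c,r["at"]).round(3))
s=bot.read_state();print(s["tcp_rot"],s["position"],s["time_s"],s["force"])
E
```

```text
scene black_jar_mid 0.81 [0.608 0.296 0.079]
scene black_jar_mid 0.72 [0.408 0.173 0.071]
scene black_jar_mid 0.65 [0.502 0.097 0.071]
scene platform_top 0.88 [ 0.578 -0.174  0.098]
scene white_candle_mid 0.76 [0.652 0.104 0.066]
scene amber_jar_mid 0.75 [0.492 0.265 0.079]
side black_jar_mid 0.75 [0.614 0.21  0.071]
side black_jar_mid 0.7 [0.395 0.174 0.076]
side black_jar_mid 0.59 [0.588 0.297 0.071]
side black_jar_mid 0.57 [0.482 0.098 0.063]
side white_candle_mid 0.92 [0.64  0.105 0.063]
side amber_jar_mid 0.61 [0.474 0.27  0.076]
[[-9.73950879e-01  2.26759077e-01 -8.03717183e-05]
 [ 2.26759085e-01  9.73950874e-01 -1.09284679e-04]
 [ 5.34968125e-05 -1.24662926e-04 -9.99999991e-01]] [0.14166038 0.60865921 0.18789467] 0.5 [-0.14996334 -0.31037624 -0.44008828]
```

View pics/scene1.png

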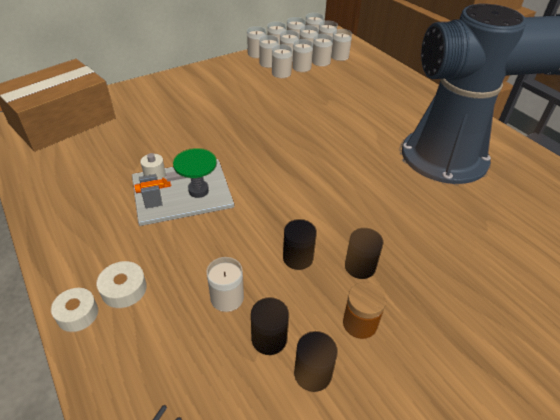

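View pics/side1.png

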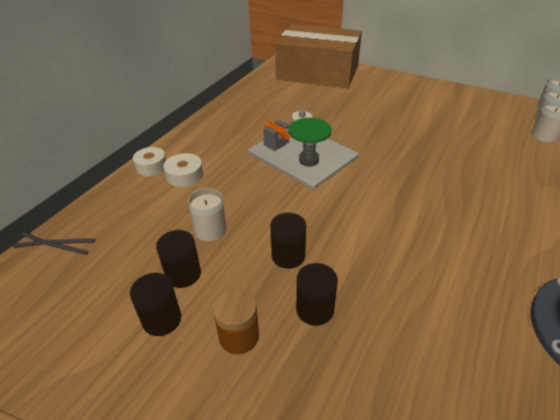

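The scene view shows four black jars. The one farthest to the robot's right is at about (299,245), with y≈0.10. The platform is at (195,163), with the orange catch to its left at about (152,186). Next I'll refine the positions from depth.

```bash
cat >> h.py <<'E'
def cloud(c,d):
    K=np.array(bot.camera_model(c)["intrinsics"]); v,u=np.mgrid[:420,:560]
    P=np.stack([(u-K[0,2])/K[0,0]*d,(v-K[1,2])/K[1,1]*d,d],-1)
    return toworld(c,P.reshape(-1,3)).reshape(420,560,3)
E
python3 - <<'E'
from h import *
from scipy.optimize import least_squares
for c in ("scene","side"):
    im,d=bot.capture(c); W=cloud(c,d)
    for l in ("black_jar_mid","white_candle_mid","amber_jar_mid","platform_top"):
        for r in bot.trace(l,c):
            m=cv2.erode(r["mask"].astype(np.uint8),np.ones((3,3)))>0; m&=d>0
            p=W[m]
            if len(p)<30: continue
            zt=np.percentile(p[:,2],97); 
            if l=="platform_top":
                t=p[abs(p[:,2]-np.median(p[:,2]))<.006]; (cc,rr)=cv2.minEnclosingCircle(t[:,:2].astype(np.float32))
                print(c,l,np.median(t,0).round(4),(t.min(0)+t.max(0))[:2]/2,cc,rr)
            else:
                q=p[(p[:,2]>.015)&(p[:,2]<.066)]
                f=least_squares(lambda a:np.hypot(*(q[:,:2]-a).T)-.03,np.median(p,0)[:2]+np.array([-.02,0] if c=="scene" else [.02,0]),loss="soft_l1",f_scale=.002)
                t=p[p[:,2]>zt-.008]
                print(c,l,round(r["conf"],2),len(p),"wall",f.x.round(4),"top",((t.min(0)+t.max(0))/2).round(4),zt.round(3))
    hsv=cv2.cvtColor(im,cv2.COLOR_RGB2HSV)
    o=(hsv[...,0]<12)&(hsv[...,1]>200)&(hsv[...,2]>150)&(d>0)&(W[...,1]<0)
    print(c,"orange",o.sum(),np.median(W[o],0).round(3),W[o].min(0).round(3),W[o].max(0).round(3))
    g=(W[...,1]<0.0)&(W[...,0]>.4)&(W[...,0]<.85)&(W[...,2]>.006)&(W[...,2]<.03)&(hsv[...,1]<60)&(W[...,1]>-.35)
    q=W[g][:,:2]; print(c,"base",g.sum(),cv2.minAreaRect(q.astype(np.float32)),q.min(0),q.max(0))
E
```

```text
scene black_jar_mid 0.86 1701 wall [0.6265 0.2003] top [0.6279 0.2026 0.0776] 0.081
scene black_jar_mid 0.84 1903 wall [0.5993 0.2874] top [0.6014 0.2903 0.0775] 0.081
scene black_jar_mid 0.73 1364 wall [0.3985 0.1599] top [0.4008 0.1624 0.0776] 0.081
scene black_jar_mid 0.71 1295 wall [0.4881 0.0805] top [0.4906 0.0835 0.078 ] 0.081
scene white_candle_mid 0.63 1457 wall [0.6485 0.0915] top [0.6489 0.0929 0.0762] 0.078
scene white_candle_mid 0.24 1135 wall [ 0.571  -0.1974] top [ 0.5771 -0.1762  0.0951] 0.098
scene amber_jar_mid 0.58 1624 wall [0.4781 0.256 ] top [0.4812 0.258  0.0777] 0.081
scene platform_top [ 0.5783 -0.1723  0.0964] [ 0.57707432 -0.17662837] (0.575807511806488, -0.17598165571689606) 0.0452430322766304
scene platform_top [0.5016 0.1003 0.0737] [0.49215935 0.08470894] (0.48998257517814636, 0.08278611302375793) 0.02935052290558815
scene orange 8 [ 0.679 -0.204  0.059] [ 0.636 -0.213  0.05 ] [ 0.693 -0.186  0.061]
scene base 3254 ((0.65192049741745, -0.1242816299200058), (0.3947949707508087, 0.23076017200946808), 59.964290618896484) [ 0.49007172 -0.30885009] [ 8.38353
[... 220 characters left out ...]
wall [0.6018 0.2883] top [0.6    0.2899 0.0771] 0.08
side black_jar_mid 0.76 1729 wall [0.6289 0.2012] top [0.6257 0.2041 0.0773] 0.081
side white_candle_mid 0.79 1445 wall [0.6501 0.0922] top [0.6495 0.0933 0.0758] 0.079
side amber_jar_mid 0.98 2254 wall [0.4805 0.2568] top [0.479  0.2584 0.0772] 0.08
side platform_top [ 0.5731 -0.172   0.0969] [ 0.57536806 -0.17578012] (0.5754351019859314, -0.1759718656539917) 0.04518463462591171
side orange 4 [ 0.678 -0.197  0.059] [ 0.669 -0.2    0.058] [ 0.688 -0.194  0.059]
side base 3006 ((0.6695680022239685, -0.12942972779273987), (0.4331486225128174, 0.18059620261192322), 28.92632293701172) [ 0.49034966 -0.28317261] [ 8.49375943e-01 -1.46798193e-04]
```

Call:
move_arm(
  increments=[
    {"xyz":[-22.9,-21.7,0],"roll":0,"grip":100},
    {"xyz":[-22.9,-21.7,0],"roll":0,"grip":100},
    {"xyz":[-22.9,-21.7,0],"roll":0,"grip":100},
    {"xyz":[-22.9,-21.7,0],"roll":0,"grip":100},
    {"xyz":[-22.9,-21.7,0],"roll":0,"grip":100},
  ],
)

```text
time_s: 1.42
position: [0.2292, 0.4759, 0.1881]
tcp_rot: [[-0.974, 0.226, 0.0], [0.226, 0.974, 0.0], [-0.0, 0.0, -1.0]]
force: [1.4, 0.2, -0.1]
opening: 0.999
grasp_force: 0.0
```

Call:
move_arm(
  increments=[
    {"xyz":[-22.9,-21.7,0],"roll":0,"grip":100},
    {"xyz":[-22.9,-21.7,0],"roll":0,"grip":100},
    {"xyz":[-22.9,-21.7,0],"roll":0,"grip":100},
    {"xyz":[-22.9,-21.7,0],"roll":0,"grip":100},
    {"xyz":[-22.9,-21.7,0],"roll":0,"grip":100},
  ],
)

```text
time_s: 1.83
position: [0.3163, 0.3442, 0.1882]
tcp_rot: [[-0.974, 0.227, 0.001], [0.227, 0.974, 0.0], [-0.0, 0.0, -1.0]]
force: [1.1, 0.1, -0.9]
opening: 1.0
grasp_force: 0.0
```

Call:
move_arm(
  increments=[
    {"xyz":[-22.9,-21.7,0],"roll":0,"grip":100},
    {"xyz":[-22.9,-21.7,0],"roll":0,"grip":100},
    {"xyz":[-22.9,-21.7,0],"roll":0,"grip":100},
    {"xyz":[-22.9,-21.7,0],"roll":0,"grip":100},
    {"xyz":[-22.9,-21.7,0],"roll":0,"grip":100},
  ],
)

```text
time_s: 2.25
position: [0.4032, 0.2124, 0.1882]
tcp_rot: [[-0.974, 0.227, 0.001], [0.227, 0.974, 0.0], [-0.001, 0.0, -1.0]]
force: [-0.3, 0.7, -0.6]
opening: 0.996
grasp_force: 0.0
```

Call:
move_arm(
  increments=[
    {"xyz":[-22.9,-21.7,0],"roll":0,"grip":100},
    {"xyz":[-22.9,-21.7,0],"roll":0,"grip":100},
    {"xyz":[-22.9,-21.7,0],"roll":0,"grip":100},
    {"xyz":[-22.9,-21.7,0],"roll":0,"grip":100},
    {"xyz":[0,0,0],"roll":0,"grip":100},
  ],
)

```text
time_s: 2.67
position: [0.4768, 0.1042, 0.1885]
tcp_rot: [[-0.973, 0.231, 0.006], [0.231, 0.973, -0.002], [-0.006, -0.001, -1.0]]
force: [0.8, 0.5, 1.0]
opening: 1.002
grasp_force: 0.0
```

Call:
move_arm(
  increments=[
    {"xyz":[-17.3,-18.2,0],"roll":0,"grip":100},
    {"xyz":[0,0,0],"roll":0,"grip":100},
    {"xyz":[0,0,0],"roll":0,"grip":100},
  ],
)

```text
time_s: 2.92
position: [0.485, 0.0865, 0.188]
tcp_rot: [[-0.973, 0.229, 0.0], [0.229, 0.973, 0.0], [-0.0, 0.0, -1.0]]
force: [0.3, 0.6, -0.2]
opening: 0.999
grasp_force: 0.0
```

```bash
cat >> h.py <<'E'
def wrist():
    s=bot.read_state(); im,d=bot.capture("wrist"); T=np.array(bot.camera_model("wrist")["tool_from_camera"]); R=np.array(s["tcp_rot"]); p=np.array(s["position"])
    K=np.array(bot.camera_model("wrist")["intrinsics"]); v,u=np.mgrid[:420,:560]
    x=(u-K[0,2])/K[0,0]; y=(v-K[1,2])/K[1,1]; t=np.hypot(x,y)+1e-9; k=np.tan(np.minimum(t,1.5))/t
    P=np.stack([x*k*d,y*k*d,d],-1)
    W=(P@T[:3,:3].T+T[:3,3])@R.T+p
    return s,im,d,W
E
python3 - <<'E'
from h import *
s,im,d,W=wrist(); cv2.imwrite("pics/w1.png",im[:,:,::-1])
print(s["position"],s["joint_positions"],s["tcp_rot"])
for r in bot.trace("black_jar_mid","wrist"):
    m=r["mask"]&(d>0); p=W[m]; t=p[(p[:,2]>.068)&(p[:,2]<.09)]
    if len(t)>10: print(round(r["conf"],2),len(t),np.median(t,0).round(4),cv2.minEnclosingCircle(t[:,:2].astype(np.float32)))
E
```

```text
[0.48497782 0.08649309 0.18799153] [-2.92563837e+00  2.00657312e+01  1.00709579e+02  2.61893806e-02
  5.92195740e+01 -7.97172714e+01] [[-9.73492074e-01  2.28720724e-01  1.09256392e-04]
 [ 2.28720749e-01  9.73491997e-01  3.87631496e-04]
 [-1.77008670e-05  4.02345393e-04 -9.99999919e-01]]
0.96 1260 [0.5909 0.2865 0.0799] ((0.600069522857666, 0.28876370191574097), 0.030352070927619934)
0.91 3003 [0.4006 0.1612 0.0797] ((0.4004977345466614, 0.16184815764427185), 0.029960567131638527)
0.89 519 [0.608  0.2118 0.0798] ((0.6155143976211548, 0.20789572596549988), 0.022739633917808533)
0.69 2785 [0.4882 0.0833 0.0797] ((0.4897400140762329, 0.08272890001535416), 0.02995179407298565)
```

View pics/w1.png

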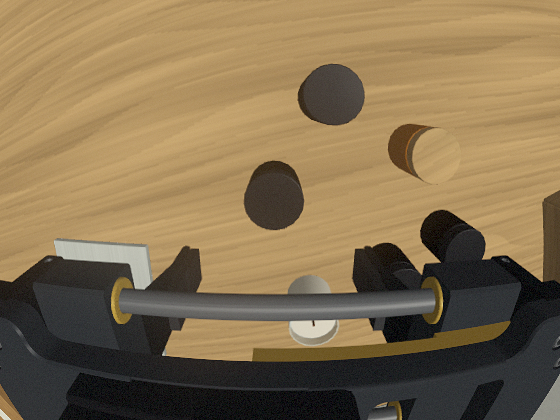

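The wrist view shows the target jar at (274,195) and the next one at (332,95). That agrees with the fixed cameras, which put the target at (0.490, 0.083).

Call:
move_arm(
  increments=[
    {"xyz":[-5.4,-2.6,30],"roll":0,"grip":100},
    {"xyz":[0,0,30],"roll":0,"grip":100},
    {"xyz":[0,0,30],"roll":0,"grip":100},
    {"xyz":[0,0,0],"roll":0,"grip":100},
    {"xyz":[0,0,0],"roll":0,"grip":100},
  ],
)

```text
time_s: 3.43
position: [0.4874, 0.0841, 0.0971]
tcp_rot: [[-0.974, 0.226, -0.005], [0.226, 0.974, 0.0], [0.004, -0.001, -1.0]]
force: [0.2, 0.0, 0.8]
opening: 0.997
grasp_force: 0.0
```

Call:
move_arm(
  increments=[
    {"xyz":[-2.6,-0.8,0],"roll":0,"grip":100},
    {"xyz":[0,0,25],"roll":0,"grip":100},
    {"xyz":[0,0,25],"roll":0,"grip":100},
    {"xyz":[0,0,20],"roll":0,"grip":100},
    {"xyz":[0,0,0],"roll":0,"grip":100},
  ],
)

```text
time_s: 3.85
position: [0.4912, 0.0819, 0.0272]
tcp_rot: [[-0.974, 0.227, -0.002], [0.227, 0.974, 0.0], [0.002, -0.0, -1.0]]
force: [-0.8, 0.6, 0.5]
opening: 0.998
grasp_force: 0.0
```

Call:
move_arm(
  increments=[
    {"xyz":[0,0,0],"roll":0,"grip":100},
  ],
)

```text
time_s: 3.93
position: [0.4926, 0.0818, 0.029]
tcp_rot: [[-0.974, 0.226, 0.001], [0.226, 0.974, -0.0], [-0.001, 0.0, -1.0]]
force: [0.2, 0.0, 0.5]
opening: 0.999
grasp_force: 0.0
```

Call:
move_arm(
  increments=[
    {"xyz":[2.5,0.2,1.0],"roll":0,"grip":100},
    {"xyz":[0,0,0],"roll":0,"grip":100},
    {"xyz":[0,0,0],"roll":0,"grip":100},
  ],
)

```text
time_s: 4.18
position: [0.4903, 0.0825, 0.0284]
tcp_rot: [[-0.974, 0.227, 0.003], [0.227, 0.974, -0.0], [-0.003, 0.0, -1.0]]
force: [-0.1, -0.0, 0.2]
opening: 1.003
grasp_force: 0.0
```

Call:
move_arm(
  increments=[
    {"xyz":[0,0,0],"roll":0,"grip":50},
    {"xyz":[0,0,0],"roll":0,"grip":50},
    {"xyz":[0,0,0],"roll":0,"grip":50},
    {"xyz":[0,0,0],"roll":0,"grip":50},
    {"xyz":[0,0,0],"roll":0,"grip":50},
  ],
)

```text
time_s: 4.6
position: [0.4893, 0.0824, 0.027]
tcp_rot: [[-0.974, 0.227, 0.0], [0.227, 0.974, -0.0], [-0.0, -0.0, -1.0]]
force: [0.2, 0.1, -0.3]
opening: 0.706
grasp_force: 0.0
```

Call:
move_arm(
  increments=[
    {"xyz":[0,0,0],"roll":0,"grip":0},
    {"xyz":[0,0,0],"roll":0,"grip":0},
    {"xyz":[0,0,0],"roll":0,"grip":0},
  ],
)

```text
time_s: 4.85
position: [0.4893, 0.0824, 0.027]
tcp_rot: [[-0.974, 0.227, -0.0], [0.227, 0.974, -0.0], [0.0, -0.0, -1.0]]
force: [0.6, -0.3, 0.6]
opening: 0.677
grasp_force: 30.0
```

Call:
move_arm(
  increments=[
    {"xyz":[0,0,-15],"roll":0,"grip":0},
    {"xyz":[0,0,-30],"roll":0,"grip":0},
    {"xyz":[0,0,-30],"roll":0,"grip":0},
    {"xyz":[0,0,-30],"roll":0,"grip":0},
    {"xyz":[0,0,-25],"roll":0,"grip":0},
  ],
)

```text
time_s: 5.27
position: [0.4889, 0.0825, 0.1583]
tcp_rot: [[-0.974, 0.227, -0.0], [0.227, 0.974, 0.0], [0.0, 0.0, -1.0]]
force: [0.3, -0.1, -2.5]
opening: 0.682
grasp_force: 30.0
```

Call:
move_arm(
  increments=[
    {"xyz":[0,0,0],"roll":0,"grip":0},
    {"xyz":[0,0,0],"roll":0,"grip":0},
    {"xyz":[0,0,0],"roll":0,"grip":0},
  ],
)

```text
time_s: 5.52
position: [0.4879, 0.0825, 0.1558]
tcp_rot: [[-0.974, 0.227, -0.003], [0.227, 0.974, 0.0], [0.003, -0.0, -1.0]]
force: [-0.9, -0.1, -3.1]
opening: 0.684
grasp_force: 30.0
```

Call:
move_arm(
  increments=[
    {"xyz":[-14.4,-23.2,0],"roll":0,"grip":0},
    {"xyz":[-14.4,-23.2,0],"roll":0,"grip":0},
    {"xyz":[-14.4,-23.2,0],"roll":0,"grip":0},
    {"xyz":[-14.4,-23.2,0],"roll":0,"grip":0},
    {"xyz":[-14.4,-23.2,0],"roll":0,"grip":0},
  ],
)

```text
time_s: 5.93
position: [0.5315, -0.0475, 0.1543]
tcp_rot: [[-0.974, 0.227, -0.005], [0.227, 0.974, 0.002], [0.006, 0.0, -1.0]]
force: [0.4, 0.0, -2.0]
opening: 0.686
grasp_force: 30.0
```

Call:
move_arm(
  increments=[
    {"xyz":[-14.4,-23.2,0],"roll":0,"grip":0},
    {"xyz":[-14.4,-23.2,0],"roll":0,"grip":0},
    {"xyz":[-14.4,-23.2,0],"roll":0,"grip":0},
    {"xyz":[-14.4,-23.2,0],"roll":0,"grip":0},
    {"xyz":[-14.4,-23.2,0],"roll":0,"grip":0},
  ],
)

```text
time_s: 6.35
position: [0.5754, -0.1767, 0.1538]
tcp_rot: [[-0.974, 0.227, -0.005], [0.227, 0.974, 0.003], [0.006, 0.002, -1.0]]
force: [-0.1, 0.9, -2.8]
opening: 0.682
grasp_force: 30.0
```

Call:
move_arm(
  increments=[
    {"xyz":[0,0,0],"roll":0,"grip":0},
    {"xyz":[0,0,0],"roll":0,"grip":0},
    {"xyz":[0,0,0],"roll":0,"grip":0},
    {"xyz":[0,0,0],"roll":0,"grip":0},
  ],
)

```text
time_s: 6.68
position: [0.5754, -0.1746, 0.1553]
tcp_rot: [[-0.974, 0.226, -0.004], [0.226, 0.974, 0.002], [0.004, 0.001, -1.0]]
force: [1.1, 0.2, -2.4]
opening: 0.681
grasp_force: 30.0
```

```bash
python3 - <<'E'
from h import *
s=bot.read_state(); print(s["position"],s["force"])
for c in ("scene","side"):
    im,d=bot.capture(c); cv2.imwrite(f"pics/{c}2.png",im[:,:,::-1]); W=cloud(c,d)
    hsv=cv2.cvtColor(im,cv2.COLOR_RGB2HSV)
    g=(abs(hsv[...,0].astype(int)-65)<15)&(hsv[...,1]>150)&(d>0)&(W[...,2]>.085)&(W[...,2]<.105)
    t=W[g]; print(c,g.sum(),cv2.minEnclosingCircle(t[:,:2].astype(np.float32)),np.median(t[:,2]))
    b=(hsv[...,2]<60)&(np.hypot(W[...,0]-.576,W[...,1]+.176)<.05)&(W[...,2]>.11)&(W[...,2]<.21)
    print("dark",b.sum(),W[b].min(0),np.percentile(W[b],1,axis=0))
im=np.hstack([cv2.imread("pics/scene2.png")[80:260,60:340],cv2.imread("pics/side2.png")[40:220,180:460]])
cv2.imwrite("pics/p2.png",cv2.resize(im,(800,257)))
E
```

```text
[ 0.57541012 -0.17456526  0.15530926] [ 1.09054192  0.23135655 -2.41104114]
scene 799 ((0.57757169008255, -0.17622151970863342), 0.04485168680548668) 0.09638693514874876
dark 1052 [ 0.5502192  -0.18608204  0.12968571] [ 0.55313723 -0.17854478  0.13252183]
side 713 ((0.5761315226554871, -0.17502954602241516), 0.04430396482348442) 0.09692698594785257
dark 1310 [ 0.54578422 -0.21185607  0.13119663] [ 0.54660886 -0.20653634  0.13281253]
```

View pics/p2.png

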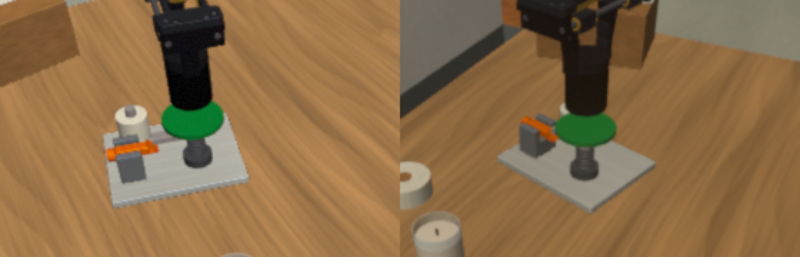

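The crops show the jar held upright above the green platform, in the left one at about (190,100), with the catch clear of the fingers. The platform is fitted at (0.5765,-0.1757). I'll make a small correction and descend.

Call:
move_arm(
  increments=[
    {"xyz":[-1,-1.2,10],"roll":0,"grip":0},
    {"xyz":[0,0,10],"roll":0,"grip":0},
    {"xyz":[0,0,6],"roll":0,"grip":0},
    {"xyz":[0,0,0],"roll":0,"grip":0},
    {"xyz":[0,0,0],"roll":0,"grip":0},
  ],
)

```text
time_s: 7.2
position: [0.577, -0.1771, 0.1299]
tcp_rot: [[-0.974, 0.227, -0.002], [0.227, 0.974, 0.001], [0.002, 0.001, -1.0]]
force: [0.0, -0.2, -3.3]
opening: 0.679
grasp_force: 30.0
```

Call:
move_arm(
  increments=[
    {"xyz":[0,0,3],"roll":0,"grip":0},
    {"xyz":[0,0,3],"roll":0,"grip":0},
    {"xyz":[0,0,2],"roll":0,"grip":0},
    {"xyz":[0,0,0],"roll":0,"grip":0},
    {"xyz":[0,0,0],"roll":0,"grip":0},
  ],
)

```text
time_s: 7.62
position: [0.5776, -0.1776, 0.1229]
tcp_rot: [[-0.974, 0.227, -0.0], [0.227, 0.974, 0.0], [0.0, 0.0, -1.0]]
force: [0.0, -0.5, -1.9]
opening: 0.678
grasp_force: 30.0
```

Call:
move_arm(
  increments=[
    {"xyz":[0,0,-2],"roll":0,"grip":0},
    {"xyz":[1.5,1.6,0],"roll":0,"grip":0},
    {"xyz":[0,0,0],"roll":0,"grip":0},
    {"xyz":[0,0,2],"roll":0,"grip":0},
    {"xyz":[0,0,0],"roll":0,"grip":0},
  ],
)

```text
time_s: 8.03
position: [0.5764, -0.1755, 0.1227]
tcp_rot: [[-0.974, 0.227, -0.0], [0.227, 0.974, 0.0], [0.0, 0.0, -1.0]]
force: [0.5, 0.5, -3.5]
opening: 0.682
grasp_force: 30.0
```

Call:
move_arm(
  increments=[
    {"xyz":[0,0,2],"roll":0,"grip":0},
    {"xyz":[0,0,2],"roll":0,"grip":0},
    {"xyz":[0,0,0],"roll":0,"grip":0},
    {"xyz":[0,0,0],"roll":0,"grip":0},
  ],
)

```text
time_s: 8.37
position: [0.5767, -0.1757, 0.1193]
tcp_rot: [[-0.974, 0.227, 0.0], [0.227, 0.974, -0.0], [-0.0, -0.0, -1.0]]
force: [-0.8, 1.2, 2.1]
opening: 0.68
grasp_force: 30.0
```

Call:
move_arm(
  increments=[
    {"xyz":[0,0,4],"roll":0,"grip":0},
    {"xyz":[0,0,4],"roll":0,"grip":0},
    {"xyz":[0,0,4],"roll":0,"grip":0},
    {"xyz":[0,0,0],"roll":0,"grip":0},
  ],
)

```text
time_s: 8.7
position: [0.5768, -0.1758, 0.1097]
tcp_rot: [[-0.974, 0.227, 0.001], [0.227, 0.974, -0.001], [-0.001, -0.0, -1.0]]
force: [-5.0, 2.3, 15.7]
opening: 0.679
grasp_force: 30.0
```

```bash
cat > g.py <<'E'
from h import *
s=bot.read_state(); print(s["position"],s["force"])
for c in ("scene","side"):
    im,d=bot.capture(c); cv2.imwrite(f"pics/{c}3.png",im[:,:,::-1]); W=cloud(c,d)
    hsv=cv2.cvtColor(im,cv2.COLOR_RGB2HSV)
    g=(abs(hsv[...,0].astype(int)-65)<15)&(hsv[...,1]>150)&(d>0)&(W[...,2]>.045)&(W[...,2]<.105)
    t=W[cv2.erode(g.astype(np.uint8),np.ones((3,3)))>0]; print(c,len(t),"platform z",np.median(t[:,2]).round(4))
E
python3 g.py
```

```text
[ 0.57682278 -0.17576274  0.10967137] [-5.01804533  2.32264802 15.69284514]
scene 278 platform z 0.0841
side 155 platform z 0.0843
```

Call:
move_arm(
  increments=[
    {"xyz":[0,0,3],"roll":0,"grip":0},
    {"xyz":[0,0,3],"roll":0,"grip":0},
    {"xyz":[0,0,3],"roll":0,"grip":0},
    {"xyz":[0,0,3],"roll":0,"grip":0},
    {"xyz":[0,0,0],"roll":0,"grip":0},
  ],
)

```text
time_s: 9.22
position: [0.5768, -0.1757, 0.0959]
tcp_rot: [[-0.974, 0.227, 0.001], [0.227, 0.974, -0.0], [-0.001, -0.0, -1.0]]
force: [-1.9, 1.3, 9.8]
opening: 0.679
grasp_force: 30.0
```

```bash
python3 g.py
```

```text
[ 0.57679472 -0.17573977  0.09594391] [-1.94587526  1.34210298  9.78761721]
scene 302 platform z 0.0703
side 158 platform z 0.071
```

Call:
move_arm(
  increments=[
    {"xyz":[0,0,2],"roll":0,"grip":0},
    {"xyz":[0,0,1.8],"roll":0,"grip":0},
    {"xyz":[0,0,0],"roll":0,"grip":0},
    {"xyz":[0,0,0],"roll":0,"grip":0},
  ],
)

```text
time_s: 9.65
position: [0.5768, -0.1757, 0.0926]
tcp_rot: [[-0.974, 0.227, 0.001], [0.227, 0.974, -0.0], [-0.001, -0.0, -1.0]]
force: [-3.1, 1.6, 11.0]
opening: 0.684
grasp_force: 30.0
```

```bash
python3 g.py
```

```text
[ 0.57681973 -0.17571823  0.09259572] [-3.07379754  1.61174965 11.03001671]
scene 281 platform z 0.0669
side 160 platform z 0.0677
```

Call:
move_arm(
  increments=[
    {"xyz":[0,0,0.5],"roll":0,"grip":0},
    {"xyz":[0,0,0],"roll":0,"grip":0},
    {"xyz":[0,0,0],"roll":0,"grip":0},
    {"xyz":[0,0,0],"roll":0,"grip":0},
    {"xyz":[0,0,0],"roll":0,"grip":0},
  ],
)

```text
time_s: 10.17
position: [0.5768, -0.1757, 0.0922]
tcp_rot: [[-0.974, 0.227, 0.001], [0.227, 0.974, -0.001], [-0.001, -0.0, -1.0]]
force: [-3.0, 1.2, 10.4]
opening: 0.685
grasp_force: 30.0
```

Call:
move_arm(
  increments=[
    {"xyz":[0,0,0],"roll":0,"grip":0},
    {"xyz":[0,0,0],"roll":0,"grip":0},
    {"xyz":[0,0,0],"roll":0,"grip":0},
    {"xyz":[0,0,0],"roll":0,"grip":0},
    {"xyz":[0,0,0],"roll":0,"grip":0},
  ],
)

```text
time_s: 10.58
position: [0.5768, -0.1758, 0.0922]
tcp_rot: [[-0.974, 0.227, 0.001], [0.227, 0.974, -0.001], [-0.001, -0.0, -1.0]]
force: [-3.9, 1.8, 11.1]
opening: 0.684
grasp_force: 30.0
```

```bash
python3 g.py; python3 -c "
import cv2,numpy as np
im=np.hstack([cv2.imread('pics/scene3.png')[80:260,60:340],cv2.imread('pics/side3.png')[40:220,180:460]])
cv2.imwrite('pics/p3.png',cv2.resize(im,(800,257)))"
```

```text
[ 0.57681011 -0.17575041  0.09224111] [-3.92129841  1.7937302  11.06908818]
scene 289 platform z 0.0668
side 152 platform z 0.0671
```

View pics/p3.png

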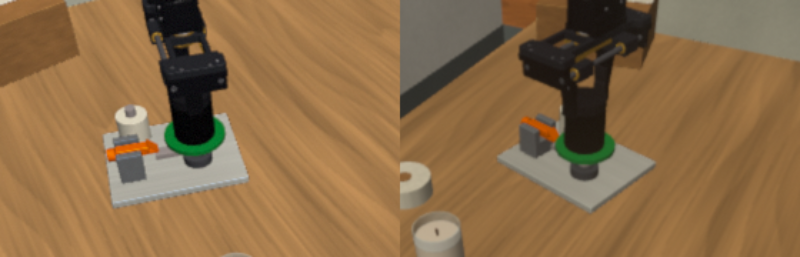

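The crops show the jar upright and centred on the lowered platform. I can't tell from them whether the catch, at about (135,150), has snapped over. I'll ease up while still holding the jar and watch the force.

Call:
move_arm(
  increments=[
    {"xyz":[0,0,-2],"roll":0,"grip":0},
    {"xyz":[0,0,-2],"roll":0,"grip":0},
    {"xyz":[0,0,-2],"roll":0,"grip":0},
    {"xyz":[0,0,0],"roll":0,"grip":0},
    {"xyz":[0,0,0],"roll":0,"grip":0},
  ],
)

```text
time_s: 11.1
position: [0.5772, -0.176, 0.0975]
tcp_rot: [[-0.974, 0.227, 0.002], [0.227, 0.974, -0.001], [-0.002, -0.0, -1.0]]
force: [-1.3, -0.1, 7.4]
opening: 0.684
grasp_force: 30.0
```

```bash
python3 g.py
```

```text
[ 0.57723484 -0.17597051  0.09746864] [-1.33458923 -0.08792746  7.38227409]
scene 307 platform z 0.0719
side 170 platform z 0.0724
```

Call:
move_arm(
  increments=[
    {"xyz":[0,0,-1],"roll":0,"grip":0},
    {"xyz":[0,0,-1],"roll":0,"grip":0},
    {"xyz":[0,0,0],"roll":0,"grip":0},
    {"xyz":[0,0,0],"roll":0,"grip":0},
  ],
)

```text
time_s: 11.53
position: [0.5761, -0.1755, 0.0978]
tcp_rot: [[-0.974, 0.227, -0.001], [0.227, 0.974, 0.0], [0.001, 0.0, -1.0]]
force: [-0.5, -0.4, -1.6]
opening: 0.684
grasp_force: 30.0
```

```bash
python3 g.py
```

```text
[ 0.57610133 -0.17554028  0.09777635] [-0.45818276 -0.37616373 -1.61415609]
scene 281 platform z 0.0722
side 155 platform z 0.0727
```

The platform is caught: it stopped 24 mm down and the force fell away. Now I'll release the jar.

Call:
move_arm(
  increments=[
    {"xyz":[0,0,0],"roll":0,"grip":75},
    {"xyz":[0,0,0],"roll":0,"grip":85},
    {"xyz":[0,0,0],"roll":0,"grip":100},
    {"xyz":[0,0,0],"roll":0,"grip":100},
    {"xyz":[0,0,0],"roll":0,"grip":100},
  ],
)

```text
time_s: 12.05
position: [0.5768, -0.1758, 0.0989]
tcp_rot: [[-0.974, 0.227, 0.001], [0.227, 0.974, -0.0], [-0.001, -0.0, -1.0]]
force: [-0.2, 0.3, -0.5]
opening: 0.95
grasp_force: 0.0
```

Call:
move_arm(
  increments=[
    {"xyz":[0,0,0],"roll":0,"grip":100},
    {"xyz":[0,0,0],"roll":0,"grip":100},
    {"xyz":[0,0,0],"roll":0,"grip":100},
  ],
)

```text
time_s: 12.3
position: [0.5765, -0.1757, 0.0987]
tcp_rot: [[-0.974, 0.227, 0.0], [0.227, 0.974, -0.0], [-0.0, -0.0, -1.0]]
force: [-0.0, -0.3, -0.1]
opening: 0.997
grasp_force: 0.0
```

Call:
move_arm(
  increments=[
    {"xyz":[0,0,-15],"roll":0,"grip":100},
    {"xyz":[0,0,-25],"roll":0,"grip":100},
    {"xyz":[0,0,-30],"roll":0,"grip":100},
    {"xyz":[0,0,-30],"roll":0,"grip":100},
    {"xyz":[0,0,-30],"roll":0,"grip":100},
  ],
)

```text
time_s: 12.72
position: [0.5762, -0.1755, 0.2298]
tcp_rot: [[-0.974, 0.227, -0.001], [0.227, 0.974, 0.0], [0.001, 0.0, -1.0]]
force: [0.9, -1.1, -0.1]
opening: 0.997
grasp_force: 0.0
```

Call:
move_arm(
  increments=[
    {"xyz":[0,0,-20],"roll":0,"grip":100},
    {"xyz":[0,0,0],"roll":0,"grip":100},
    {"xyz":[0,0,0],"roll":0,"grip":100},
  ],
)

```text
time_s: 12.97
position: [0.5771, -0.176, 0.2499]
tcp_rot: [[-0.974, 0.227, 0.003], [0.227, 0.974, -0.001], [-0.003, -0.001, -1.0]]
force: [-0.1, 0.6, -0.9]
opening: 1.002
grasp_force: 0.0
```

```bash
python3 g.py; python3 -c "
import cv2,numpy as np
im=np.hstack([cv2.imread('pics/scene3.png')[80:400,60:420],cv2.imread('pics/side3.png')[40:360,110:470]])
cv2.imwrite('pics/p4.png',im)"
```

```text
[ 0.57712251 -0.17595269  0.2499036 ] [-0.13806935  0.60476148 -0.86199928]
scene 302 platform z 0.072
side 145 platform z 0.0725
```

View pics/p4.png

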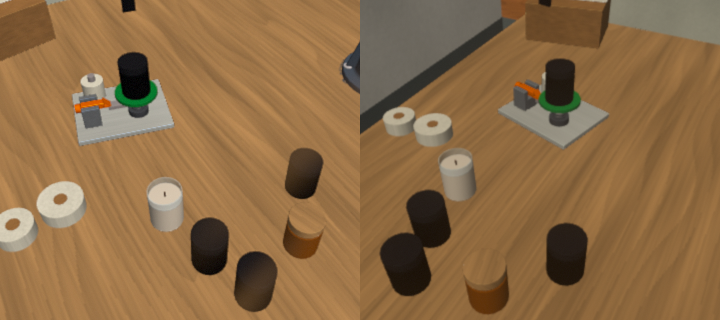

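The jar stands upright and centred on the platform, at (135,75) in the left crop. The platform has stayed about 24 mm down, the gripper is clear, and the other jars have not moved.

```bash
python3 -c "
from rig import bot
print(bot.hand_in())"
```

```text
the job is handed in; nothing more can be done
None
```

The black jar stands upright in the middle of the platform, the catch holds the platform about 24 mm down, the gripper has let go, the white candle and amber jar were left alone, and the job was handed in at about 13 s.

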